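# Wind the lid off the tall dry canister

### The job

Open the taller of the two bolted-down steel dry canisters: wind its screw lid off by the spinner knob, anticlockwise seen from above, for a little over two turns until the thread lets go. Then lift the lid clear and set it down, right way up, in the middle of the round cork pad.

Things in the scene. Friction and masses are not known exactly. Their poses are not given: they have to be found in the camera images.
- knob_mid (a point): Centre of the brass spinner knob on the tall canister's lid: upright cylinder, 20 mm across, 42 mm tall, gripped from above at this point, 24 mm above the lid's flat top. It stands 42 mm off the lid's axis and spins freely about its own upright axis, so the hand keeps its orientation while carrying it round the circle. Anticlockwise from above unscrews.
- lid_mid (a point): On the axis of the tall canister's screw lid (0.2 kg; disc 106 mm across on a skirt 69 mm across, 39 mm tall together), z up, x to the knob; 20 mm above the skirt's lower rim, 43 mm below the knob's centre. Climbs 8 mm a turn (2 mm of play up and down, 1.5 mm sideways, little friction), lets go after 2.0 turns; up to 2.8 turns does no harm.
- canister: Tall steel canister bolted to the bench, z up. Foot 124 mm across; body 100 mm across, shoulder 80 mm above the bench; threaded steel neck 58 mm across, its mouth 113 mm above the bench. Origin: centre of its underside, on the lid's axis. A like canister 40 mm shorter (knob's top 128 mm above the bench) stands near by.
- pad: Round cork pad, 170 mm in diameter and 4 mm thick, fixed flat on the bench. Origin at the centre of its underside, on the bench.

How it is judged:
On the way, in this order (a step that is already met when the one before it is completed fails the run):
1. the lid has climbed at least 8 mm on the neck, still upright over it (z of lid_mid in the frame of canister between 0.1118 and 0.123 m and horizontal distance between lid_mid and canister below 0.015 m and angle between lid_mid's own z axis and vertical below 0.17 rad), for 0.2 s.
2. the lid is lifted clear, its skirt above the mouth of the neck (z of lid_mid in the frame of canister above 0.138 m), for 0.2 s.
At the end, for the whole second after the job is handed in: The lid rests at rest and right way up (within about 10 degrees) on its skirt on the cork pad, its axis within 50 mm of the pad's centre (horizontal distance between lid_mid and pad below 0.05 m and height (world z) of lid_mid below 0.032 m and angle between lid_mid's own z axis and vertical below 0.17 rad and linear speed of lid below 0.03 m/s); the robot touches nothing.
It also fails if it takes over 72 s, if anything falls off the work surface, if the arm or the gripper's body presses on something with over 40 N, if the wrist force passes 120 N, or if a joint passes its speed limit or range.

### The arm

A 7-joint arm with a two-finger parallel gripper is mounted at the origin on the work surface. World frame = base frame: x ahead of the robot, y to its left, z up, the work surface at z = 0. Lengths are in m, angles in rad, forces in N, time in s.
With the tool pointing down it reaches from about 0.35 to 0.9 m from the base axis. Payload 19.9 kg.
Tool frame: the origin (TCP) lies at the very end of the fingers, on their centre line; the grasp point (between the pads) lies 19 mm behind it; z points along the fingers, y is the line along which they close (so a half turn about z gives the same grasp; the last joint's range is limited). The gripper opens to 94 mm and grips with 3 to 60 N. Pads are 16 mm wide; open, the fingers measure 119 mm over their backs; the gripper's body (75 mm by 177 mm) begins 78 mm behind the grasp point.
Start: joints at [-1.145, 0.417, -0.01, 1.614, 0.005, 1.111, -0.053], TCP at [0.281, 0.558, 0.205] pointing down, gripper open.
Joint ranges: [-2.81, 2.81], [-0.39, 2.02], [-1.27, 1.25], [0.06, 2.57], [-1.19, 4.33], [0.19, 2], [-2.82, 2.82]. Speed limits (rad/s): [1.89, 1.89, 2.39, 2.39, 3.01, 3.01, 3.01].

### API

Orientations are given as a rotation vector (axis times angle).
In Python, from rig import env gives the robot as it stands.
- The arm moves only by the tool carry_out, never from a script. Its argument "moves" is a list of rows, each a list of 3 entries, a list of its own where there are three numbers: the opening, from 0 (shut) to 1 (fully open), then the shift along the tool's x, y, z in mm, then the turn, a rotation vector about the tool's x, y, z in rad. In form: [[fingers, [dx, dy, dz], [wx, wy, wz]], ...]. A call has 1 to 20 rows; each row is the pose to reach, as a shift and turn from the pose commanded when the call began, along the tool's axes at that moment; what a row does not reach only later rows make up. A row lasts 1/8 s, in which the tool goes at most 62.5 mm and 10.7 degrees, less where a joint would pass 70% of its speed; a pose out of reach is approached as far as the arm can. A call with a gripper value outside its range is refused whole. The fingers move at their own pace and stop on an object; "grip_force" is the grip in N (left out, the last holds). Time passes only in rows, so rows that repeat a pose let the fingers close. It gives the time, the measured TCP pose, the force, the opening and the grip force at its end, in the units of the state.
- env.state(): the state, without advancing time (a new reading comes with each control period).
- env.get_image(name): name is "scene" or "top"; returns the picture (480x640x3 uint8, red, green, blue); there is no depth.
- env.calibration(name): a dict with "mtx" (3x3 intrinsics, pixels), "view" (4x4, takes a point from world to camera coordinates). Camera axes: x right, y up, looking along -z (the intrinsics and any distortion apply to the point x, -y, -z); pixel columns grow to the right and rows downward; lengths in m; the calibration is good to about 2 mm. A picture is of the moment at which its call begins. calibration takes no time and is no camera call.
- env.close_job(): hands the job in; it is judged then, once.
The state is a dict: "time_s": time; "joints": joint angles; "qd": joint speeds; "joint_efforts": joint torques, N m; "ee_pos": TCP position; "tcp_rot": TCP orientation; "contact_force": force on the tool from outside, world axes, zero at the start; "ft_torque": the same for the moment, N m; "grip_width": finger opening in m; "gripper_force": force on a finger pad.
Only numpy, scipy, OpenCV 4.12 (cv2) and the standard library are available. Lean on these libraries where they do the work, as an engineer would, in place of code of your own. Each camera call takes 0.05 s, during which the arm holds its last target. There are 200 camera calls.

## Working session

There is one attempt and no reset: what is moved stays moved. The work goes in short steps, Python scripts to look and compute and a tool call to move; the robot and the scene stay as the last step left them, time stands still between calls to the robot, and variables do not carry over. Pictures are saved under pics/ and viewed, at most 10 in all, crops included, and the job is handed in when it is done.

Besides the shell and the picture viewer there is one more tool, called after "Emit:" in YAML: its name, and indented under it one key for each argument. carry_out: Moves the arm, as the interface text tells. Its arguments: {"type":"object","properties":{"moves":{"type":"array","items":{"type":"array"}},"grip_force":{"type":"number"}},"required":["moves"]}

```bash
mkdir -p pics; ls; python3 - <<'E'
from rig import env
import cv2,numpy as np
for n in("scene","top"):
    im=env.get_image(n); cv2.imwrite(f"pics/{n}0.png",im[:,:,::-1]); c=env.calibration(n); print(n,{k:np.round(v,4).tolist() if hasattr(v,'__len__') else v for k,v in c.items()})
s=env.state(); print({k:np.round(v,4).tolist() for k,v in s.items()})
E
```

```text
pics
scene {'mtx': [[436.1974, 0.0, 326.2134], [0.0, 436.1974, 240.1077], [0.0, 0.0, 1.0]], 'view': [[0.8207, 0.5714, 0.0022, -0.4188], [-0.3659, 0.5226, 0.7701, 0.0753], [0.4389, -0.6328, 0.638, -1.1662], [0.0, 0.0, 0.0, 1.0]]}
top {'mtx': [[439.441, 0.0, 317.8615], [0.0, 439.441, 238.1765], [0.0, 0.0, 1.0]], 'view': [[-0.0143, -0.9997, -0.0208, 0.0294], [0.9964, -0.016, 0.0827, -0.5206], [-0.083, -0.0196, 0.9964, -0.982], [0.0, 0.0, 0.0, 1.0]]}
{'time_s': 0.1, 'joints': [-1.1455, 0.4179, -0.0103, 1.6141, 0.0047, 1.1107, -0.053], 'qd': [-0.0008, -0.0023, 0.0008, 0.0001, -0.0016, -0.0017, 0.0004], 'joint_efforts': [0.002, -85.2591, 0.6407, -42.6698, -0.0488, 0.0163, 0.0001], 'ee_pos': [0.2812, 0.5578, 0.2049], 'tcp_rot': [-0.7266, -3.0563, 0.0016], 'contact_force': [-0.2615, 0.4425, 0.6056], 'ft_torque': [0.0007, -0.0062, 0.0105], 'gripper_force': 0.0, 'grip_width': 0.0939}
```

View pics/scene0.png

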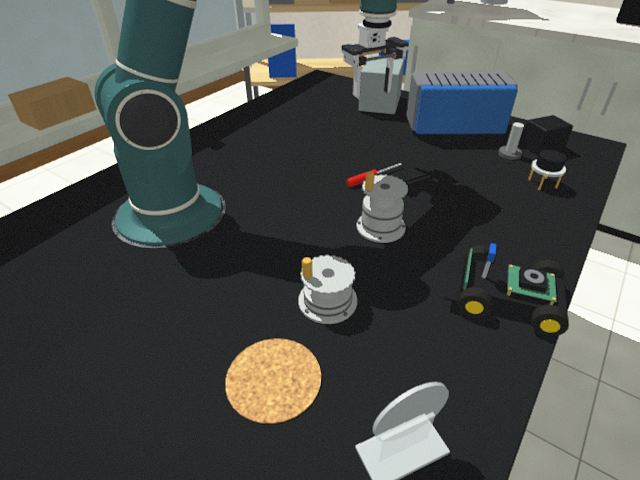

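View pics/top0.png

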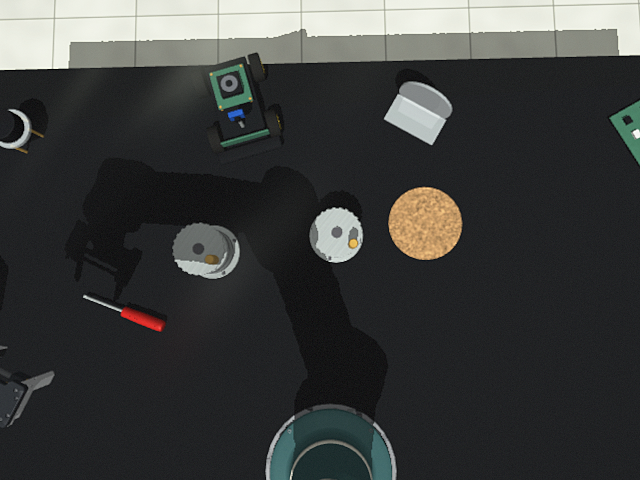

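The far canister (scene 383,205; top 205,250) looks the taller. Its lid is centred near (199,249) in top and the knob is at (211,259). The near canister is at scene (328,285) and top (337,235). The pad is at scene (273,380) and top (425,223).

```bash
cat > h.py <<'E'
import numpy as np,cv2
from rig import env
def ray(n,uv):
    c=env.calibration(n);K=np.array(c["mtx"]);V=np.array(c["view"]);R=V[:3,:3]
    p=np.linalg.inv(K)@[uv[0],uv[1],1.];d=R.T@(p*[1,-1,-1]);return -R.T@V[:3,3],d/np.linalg.norm(d)
def plane(n,uv,z):
    o,d=ray(n,uv);return o+d*(z-o[2])/d[2]
def tri(a,b):
    (o,d),(p,e)=ray("scene",a),ray("top",b)
    t=np.linalg.lstsq(np.c_[d,-e],p-o,rcond=None)[0];x,y=o+t[0]*d,p+t[1]*e
    return (x+y)/2,np.linalg.norm(x-y)
def proj(n,X):
    c=env.calibration(n);V=np.array(c["view"]);q=V[:3,:3]@X+V[:3,3];q=np.array(c["mtx"])@(q*[1,-1,-1]);return q[:2]/q[2]
def blobs(im,lo,hi,amin):
    m=cv2.inRange(cv2.cvtColor(im,cv2.COLOR_RGB2HSV),lo,hi)
    n,l,s,c=cv2.connectedComponentsWithStats(m)
    return [(s[i].tolist(),np.round(c[i],1)) for i in range(1,n) if s[i][4]>=amin]
E
python3 - <<'E'
from h import *
for n,b in(("scene",(340,150,90,100)),("top",(160,210,90,80))):
    im=cv2.imread(f"pics/{n}0.png")[:,:,::-1]
    print(n,[x for x in blobs(im,(10,90,60),(30,255,255),15) if x[0][1]>140 or n=="top"])
    x,y,w,h=b
    cv2.imwrite(f"pics/c_{n}.png",cv2.resize(im[y:y+h,x:x+w,::-1],None,fx=6,fy=6,interpolation=cv2.INTER_CUBIC))
E
python3 -c "
import cv2,numpy as np
a=cv2.imread('pics/c_scene.png');b=cv2.imread('pics/c_top.png')
a=cv2.resize(a,None,fx=.66,fy=.66);b=cv2.resize(b,None,fx=.66,fy=.66)
o=np.zeros((400,720,3),'u1');o[:a.shape[0],:a.shape[1]]=a;o[:b.shape[0],360:360+b.shape[1]]=b;cv2.imwrite('pics/c.png',o)"
```

```text
scene [([528, 169, 6, 12, 37], array([530.3, 174.5])), ([365, 171, 9, 20, 143], array([369.3, 180.9])), ([537, 176, 11, 15, 55], array([541.4, 182. ])), ([555, 176, 7, 13, 41], array([557.7, 181.9])), ([301, 257, 11, 22, 199], array([306.5, 267. ])), ([507, 291, 4, 5, 18], array([508.3, 293. ])), ([465, 301, 19, 13, 202], array([473.9, 307. ])), ([549, 301, 5, 5, 16], array([551.1, 302.9])), ([540, 319, 21, 14, 231], array([549.8, 325.6])), ([225, 338, 97, 86, 6517], array([272.7, 380.6]))]
top [([276, 116, 4, 12, 17], array([277.9, 120.7])), ([32, 130, 12, 8, 35], array([ 37.3, 133.4])), ([16, 148, 12, 6, 33], array([ 21.7, 149.9])), ([388, 186, 75, 74, 4282], array([424.8, 222.9])), ([349, 239, 9, 10, 70], array([352.8, 243.1])), ([205, 255, 14, 9, 107], array([211.4, 259.1]))]
```

View pics/c.png

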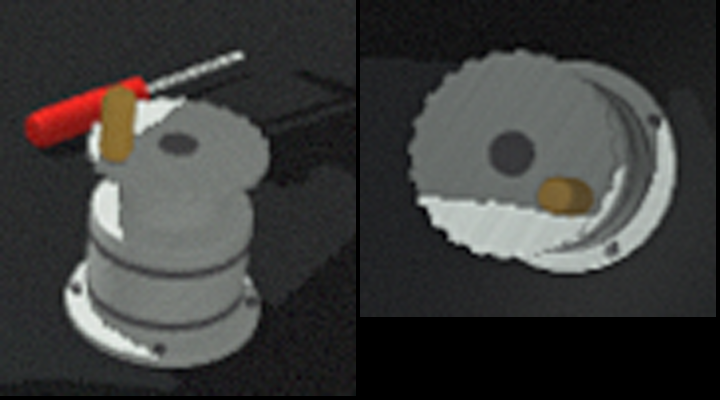

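```bash
python3 - <<'E'
from h import *
np.set_printoptions(precision=4,suppress=True)
hub=tri((384.7,185.9),(198.2,248.4));print("hub",hub)
for n,u in(("scene",(384.7,185.9)),("top",(198.2,248.4))):print(plane(n,u,.123))
print("knob",tri((369.3,180.9),(211.4,259.1)),plane("scene",(369.3,180.9),.147),plane("top",(211.4,259.1),.147))
print("knobB",tri((306.5,267),(352.8,243.1)))
print("pad",plane("scene",(273,380.6),.004),plane("top",(424.8,222.9),.004))
k=tri((369.3,180.9),(211.4,259.1))[0];d=(k-hub[0])[:2];print(np.linalg.norm(d),np.degrees(np.arctan2(d[1],d[0])))
from scipy.spatial.transform import Rotation as R
print(R.from_rotvec(env.state()["tcp_rot"]).as_matrix())
E
```

```text
hub (array([0.4949, 0.2657, 0.1246]), np.float64(0.0007520334315758442))
[0.4936 0.2677 0.123 ]
[0.4953 0.2664 0.123 ]
knob (array([0.4712, 0.232 , 0.1473]), np.float64(0.0017216526296768024)) [0.4705 0.2317 0.147 ] [0.4719 0.2326 0.147 ]
knobB (array([ 0.5016, -0.0533,  0.1093]), np.float64(0.0015343270251640044))
pad [ 0.5586 -0.2338  0.004 ] [ 0.554  -0.2269  0.004 ]
0.04120408814700929 -125.11552798483024
[[-0.893   0.45   -0.0004]
 [ 0.45    0.893  -0.001 ]
 [-0.0001 -0.001  -1.    ]]
```

Emit:
carry_out:
  moves:
    - [1,[-60,-39,0],[0,0,-0.1]]
    - [1,[-115,-75,0],[0,0,-0.25]]
    - [1,[-170,-111,0],[0,0,-0.4]]
    - [1,[-225,-147,0],[0,0,-0.48]]
    - [1,[-275,-180,0],[0,0,-0.48]]
    - [1,[-315.5,-205.8,0],[0,0,-0.48]]
    - [1,[-315.5,-205.8,0],[0,0,-0.48]]
    - [1,[-315.5,-205.8,0],[0,0,-0.48]]
    - [1,[-315.5,-205.8,0],[0,0,-0.48]]
    - [1,[-315.5,-205.8,0],[0,0,-0.48]]

```text
time_s: 1.35
ee_pos: [0.4699, 0.2333, 0.2054]
tcp_rot: [0.024, -3.141, 0.0]
contact_force: [-0.3, -1.1, -0.3]
grip_width: 0.0938
gripper_force: 0.0
```

```bash
python3 - <<'E'
from h import *
from scipy.spatial.transform import Rotation as R
np.set_printoptions(precision=4,suppress=True)
s=env.state();M=R.from_rotvec(s["tcp_rot"]).as_matrix();print(s["ee_pos"],s["joints"]);print(M)
print("shift mm",1e3*M.T@(np.array([.4704,.2321,.128])-s["ee_pos"]))
im=[env.get_image(n)[:,:,::-1] for n in("scene","top")]
cv2.imwrite("pics/p1.png",np.hstack([im[0][100:400,280:580],im[1][130:430,100:400]]))
E
```

```text
[0.4699 0.2333 0.2054] [-0.5877  0.2379  0.0795  1.865  -0.0218  1.0398  1.0863]
[[-0.9999 -0.015  -0.0002]
 [-0.015   0.9999 -0.    ]
 [ 0.0002 -0.     -1.    ]]
shift mm [-0.5319 -1.2006 77.387 ]
```

View pics/p1.png

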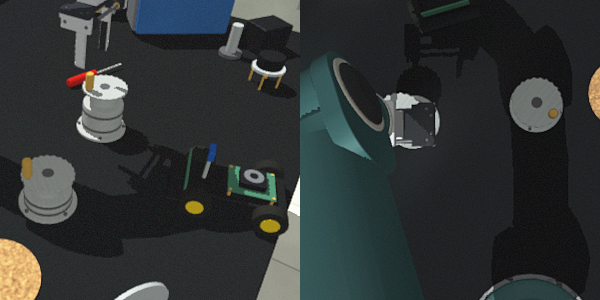

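The gripper hangs over the tall canister's knob, which is at crop (90,80), with one finger on each side. The other canister is at crop (48,185). Next I descend and grip.

Emit:
carry_out:
  moves:
    - [1,[-0.5,-1.2,30],[0,0,0]]
    - [1,[-0.5,-1.2,55],[0,0,0]]
    - [1,[-0.5,-1.2,77.4],[0,0,0]]
    - [1,[-0.5,-1.2,77.4],[0,0,0]]
    - [1,[-0.5,-1.2,77.4],[0,0,0]]
    - [0,[-0.5,-1.2,77.4],[0,0,0]]
    - [0,[-0.5,-1.2,77.4],[0,0,0]]
    - [0,[-0.5,-1.2,77.4],[0,0,0]]
    - [0,[-0.5,-1.2,77.4],[0,0,0]]
    - [0,[-0.5,-1.2,77.4],[0,0,0]]
    - [0,[-0.5,-1.2,77.4],[0,0,0]]
    - [0,[-0.5,-1.2,77.4],[0,0,0]]
  grip_force: 30

```text
time_s: 2.95
ee_pos: [0.4709, 0.2311, 0.128]
tcp_rot: [0.021, -3.141, 0.0]
contact_force: [-0.0, -0.2, -0.5]
grip_width: 0.0274
gripper_force: 0.0
```

```bash
python3 - <<'E'
from h import *
s=env.state();print({k:np.round(v,4).tolist() for k,v in s.items() if k in("ee_pos","tcp_rot","contact_force","ft_torque","grip_width","gripper_force")})
# circle about (.4945,.2665), start angle from current TCP; tool x=-X, y=+Y, small yaw
c=np.array([.4945,.2665]);a0=np.radians(-125)
from scipy.spatial.transform import Rotation as R
M=R.from_rotvec(s["tcp_rot"]).as_matrix()
for k in range(1,21):
    a=a0+np.radians(18*k);d=.042*np.array([np.cos(a)-np.cos(a0),np.sin(a)-np.sin(a0)])
    print(np.round(M.T@[*(1e3*d),.4*k],1).tolist(),end=" ")
E
```

```text
{'ee_pos': [0.4709, 0.2311, 0.128], 'tcp_rot': [0.0207, -3.1414, 0.0002], 'contact_force': [-0.0422, -0.1851, -0.4912], 'ft_torque': [0.0383, 0.0243, -0.0148], 'gripper_force': 0.0, 'grip_width': 0.0274}
[-11.7, -5.9, -0.4] [-24.7, -7.9, -0.8] [-37.7, -5.8, -1.2] [-49.4, 0.2, -1.6] [-58.6, 9.5, -2.0] [-64.5, 21.3, -2.4] [-66.5, 34.3, -2.8] [-64.4, 47.2, -3.2] [-58.4, 58.9, -3.6] [-49.1, 68.2, -4.0] [-37.3, 74.1, -4.4] [-24.4, 76.1, -4.8] [-11.4, 74.0, -5.2] [0.3, 68.0, -5.6] [9.5, 58.6, -6.0] [15.5, 46.9, -6.4] [17.5, 33.9, -6.8] [15.3, 20.9, -7.2] [9.3, 9.3, -7.6] [0.0, -0.0, -8.0]
```

Emit:
carry_out:
  moves:
    - [0,[0,0,0],[0,0,0]]
    - [0,[0,0,0],[0,0,0]]
    - [0,[0,0,0],[0,0,0]]
    - [0,[0,0,0],[0,0,0]]
    - [0,[0,0,0],[0,0,0]]
  grip_force: 30

```text
time_s: 3.58
ee_pos: [0.4709, 0.2311, 0.128]
tcp_rot: [0.021, -3.142, 0.0]
contact_force: [0.0, -0.2, 0.6]
grip_width: 0.0194
gripper_force: 30.0
```

Emit:
carry_out:
  moves:
    - [0,[-11.7,-5.9,-0.4],[0,0,0]]
    - [0,[-24.7,-7.9,-0.8],[0,0,0]]
    - [0,[-37.7,-5.8,-1.2],[0,0,0]]
    - [0,[-49.4,0.2,-1.6],[0,0,0]]
    - [0,[-58.6,9.5,-2.0],[0,0,0]]
    - [0,[-64.5,21.3,-2.4],[0,0,0]]
    - [0,[-64.5,21.3,-2.4],[0,0,0]]
    - [0,[-64.5,21.3,-2.4],[0,0,0]]

```text
time_s: 4.58
ee_pos: [0.5349, 0.2534, 0.1304]
tcp_rot: [0.021, -3.142, 0.0]
contact_force: [1.3, 0.4, -0.5]
grip_width: 0.0197
gripper_force: 30.0
```

```bash
python3 - <<'E'
from h import *
s=env.state();print({k:np.round(v,4).tolist() for k,v in s.items() if k in("ee_pos","tcp_rot","contact_force","ft_torque","grip_width","gripper_force")})
for n in("scene","top"):
    im=env.get_image(n); print([x for x in blobs(im,(10,90,60),(30,255,255),10)])
    cv2.imwrite(f"pics/t_{n}.png",im[:,:,::-1])
im=cv2.imread("pics/t_scene.png")[130:260,320:450];cv2.imwrite("pics/t1.png",cv2.resize(im,None,fx=4,fy=4))
E
```

```text
{'ee_pos': [0.5349, 0.2534, 0.1304], 'tcp_rot': [0.0212, -3.1415, 0.0001], 'contact_force': [1.329, 0.3604, -0.4558], 'ft_torque': [0.3066, 0.0857, 0.0068], 'gripper_force': 30.0, 'grip_width': 0.0197}
[([270, 0, 69, 12, 581], array([304.7,   6. ])), ([257, 61, 11, 6, 35], array([262.8,  63. ])), ([250, 61, 115, 29, 1047], array([315.4,  71.9])), ([187, 70, 58, 33, 629], array([214.9,  86.1])), ([8, 77, 83, 53, 2844], array([ 51.1, 102.4])), ([0, 130, 98, 53, 1445], array([ 45.9, 155.3])), ([405, 143, 10, 9, 16], array([409.4, 147.3])), ([413, 145, 7, 8, 26], array([416.6, 148.2])), ([406, 154, 5, 7, 20], array([408.4, 156.8])), ([528, 169, 6, 12, 38], array([530.3, 174.6])), ([400, 175, 4, 19, 38], array([401.9, 184. ])), ([537, 176, 11, 15, 56], array([541.4, 182.1])), ([555, 176, 7, 13, 42], array([557.8, 181.8])), ([301, 257, 11, 22, 204], array([306.4, 267.1])), ([510, 264, 3, 4, 10], array([511. , 265.5])), ([506, 291, 5, 5, 18], array([508.3, 293.1])), ([465, 300, 19, 14, 206], array([473.9, 307. ])), ([549, 301, 5, 5, 16], array([551.1, 302.9])), ([539, 319, 22, 14, 235], array([549.7, 325.6])), ([225, 338, 97, 86, 6517], array([272.7, 380.6]))]
[([260, 61, 5, 11, 14], array([262. ,  66.3])), ([276, 116, 5, 12, 15], array([277.9, 121.1])), ([32, 130, 12, 8, 35], array([ 37.3, 133.4])), ([16, 148, 12, 6, 33], array([ 21.7, 149.9])), ([388, 187, 75, 73, 4279], array([424.8, 222.9])), ([349, 239, 9, 10, 70], array([352.8, 243.1]))]
```

View pics/t1.png

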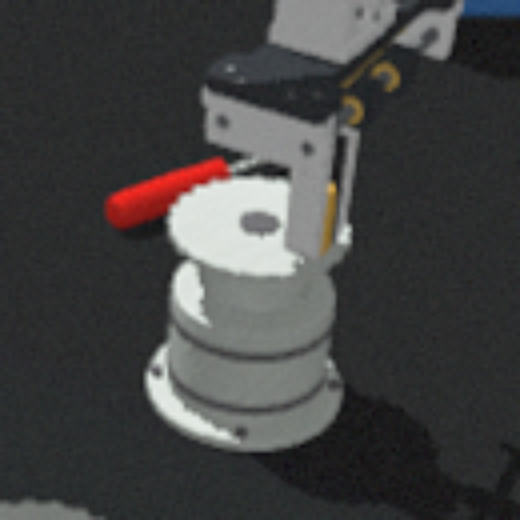

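The fingers hold the knob, visible at crop (328,215), and the lid has turned about 108° with low forces. I'm continuing with a full turn.

Emit:
carry_out:
  moves:
    - [0,[-2.0,13.0,-0.4],[0,0,0]]
    - [0,[0.1,25.9,-0.8],[0,0,0]]
    - [0,[6.1,37.6,-1.2],[0,0,0]]
    - [0,[15.4,46.9,-1.6],[0,0,0]]
    - [0,[27.2,52.8,-2.0],[0,0,0]]
    - [0,[40.1,54.8,-2.4],[0,0,0]]
    - [0,[53.1,52.7,-2.8],[0,0,0]]
    - [0,[64.8,46.7,-3.2],[0,0,0]]
    - [0,[74.0,37.3,-3.6],[0,0,0]]
    - [0,[80.0,25.6,-4.0],[0,0,0]]
    - [0,[82.0,12.6,-4.4],[0,0,0]]
    - [0,[79.8,-0.4,-4.8],[0,0,0]]
    - [0,[73.8,-12.0,-5.2],[0,0,0]]
    - [0,[64.5,-21.3,-5.6],[0,0,0]]
    - [0,[52.8,-27.2,-6.0],[0,0,0]]
    - [0,[39.8,-29.2,-6.4],[0,0,0]]
    - [0,[26.8,-27.1,-6.8],[0,0,0]]
    - [0,[15.1,-21.1,-7.2],[0,0,0]]
    - [0,[5.9,-11.8,-7.6],[0,0,0]]
    - [0,[0,0,-8.0],[0,0,0]]

```text
time_s: 7.18
ee_pos: [0.5357, 0.2542, 0.1384]
tcp_rot: [-0.021, 3.141, -0.0]
contact_force: [-1.9, -0.8, 2.1]
grip_width: 0.0197
gripper_force: 30.0
```

Emit:
carry_out:
  moves:
    - [0,[-2.0,13.0,-0.4],[0,0,0]]
    - [0,[0.1,25.9,-0.8],[0,0,0]]
    - [0,[6.1,37.6,-1.2],[0,0,0]]
    - [0,[15.4,46.9,-1.6],[0,0,0]]
    - [0,[27.2,52.8,-2.0],[0,0,0]]
    - [0,[40.1,54.8,-2.4],[0,0,0]]
    - [0,[53.1,52.7,-2.8],[0,0,0]]
    - [0,[64.8,46.7,-3.2],[0,0,0]]
    - [0,[74.0,37.3,-3.6],[0,0,0]]
    - [0,[80.0,25.6,-4.0],[0,0,0]]
    - [0,[82.0,12.6,-4.4],[0,0,0]]
    - [0,[79.8,-0.4,-4.8],[0,0,0]]
    - [0,[73.8,-12.0,-5.2],[0,0,0]]
    - [0,[64.5,-21.3,-5.6],[0,0,0]]
    - [0,[52.8,-27.2,-6.0],[0,0,0]]
    - [0,[39.8,-29.2,-6.4],[0,0,0]]
    - [0,[39.8,-29.2,-6.4],[0,0,0]]
    - [0,[39.8,-29.2,-6.4],[0,0,0]]

```text
time_s: 9.43
ee_pos: [0.4957, 0.2238, 0.1448]
tcp_rot: [-0.021, 3.141, -0.0]
contact_force: [0.5, -0.4, 1.7]
grip_width: 0.0195
gripper_force: 30.0
```

```bash
python3 - <<'E'
from h import *
s=env.state();print({k:np.round(v,4).tolist() for k,v in s.items() if k in("ee_pos","tcp_rot","contact_force","ft_torque","grip_width")})
im=env.get_image("scene")[130:260,320:450,::-1];cv2.imwrite("pics/t2.png",cv2.resize(im,None,fx=4,fy=4))
E
```

```text
{'ee_pos': [0.4957, 0.2238, 0.1448], 'tcp_rot': [-0.0211, 3.1414, -0.0001], 'contact_force': [0.4549, -0.3907, 1.6964], 'ft_torque': [0.026, -0.1762, -0.0075], 'grip_width': 0.0195}
```

View pics/t2.png

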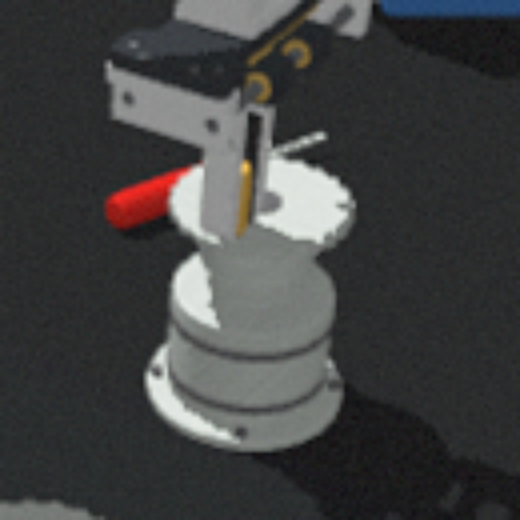

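The lid has risen clearly, with its disc centred near crop (262,200). The knob is held at the near side, at (245,195). Next I firm the grip and lift gently.

Emit:
carry_out:
  moves:
    - [0,[0,0,0],[0,0,0]]
    - [0,[0,0,0],[0,0,0]]
    - [0,[0,0,-1.5],[0,0,0]]
    - [0,[0,0,-3],[0,0,0]]
    - [0,[0,0,-4.5],[0,0,0]]
    - [0,[0,0,-6],[0,0,0]]
    - [0,[0,0,-6],[0,0,0]]
  grip_force: 60

```text
time_s: 10.35
ee_pos: [0.4957, 0.2236, 0.151]
tcp_rot: [-0.021, 3.141, -0.0]
contact_force: [-0.1, -0.1, -1.6]
grip_width: 0.0193
gripper_force: 60.0
```

Emit:
carry_out:
  moves:
    - [0,[0,0,-5],[0,0,0]]
    - [0,[0,0,-12],[0,0,0]]
    - [0,[0,0,-20],[0,0,0]]
    - [0,[0,0,-30],[0,0,0]]
    - [0,[0,0,-42],[0,0,0]]
    - [0,[0,0,-54],[0,0,0]]
    - [0,[0,0,-66],[0,0,0]]
    - [0,[0,0,-74],[0,0,0]]
    - [0,[0,0,-80],[0,0,0]]
    - [0,[0,0,-80],[0,0,0]]
    - [0,[0,0,-80],[0,0,0]]

```text
time_s: 11.72
ee_pos: [0.4955, 0.2235, 0.2305]
tcp_rot: [0.021, -3.141, 0.001]
contact_force: [0.5, 0.5, -2.3]
grip_width: 0.0192
gripper_force: 60.0
```

```bash
python3 - <<'E'
from h import *
s=env.state();print({k:np.round(v,4).tolist() for k,v in s.items() if k in("ee_pos","tcp_rot","contact_force","ft_torque","grip_width","joints")})
im=env.get_image("scene")[90:260,310:480,::-1];cv2.imwrite("pics/t3.png",cv2.resize(im,None,fx=3,fy=3))
E
```

```text
{'joints': [-0.5748, 0.248, 0.1118, 1.7921, -0.0305, 1.1037, 1.1314], 'ee_pos': [0.4955, 0.2235, 0.2305], 'tcp_rot': [0.0208, -3.141, 0.0006], 'contact_force': [0.4647, 0.5488, -2.2501], 'ft_torque': [-0.078, 0.0161, -0.0508], 'grip_width': 0.0192}
```

View pics/t3.png

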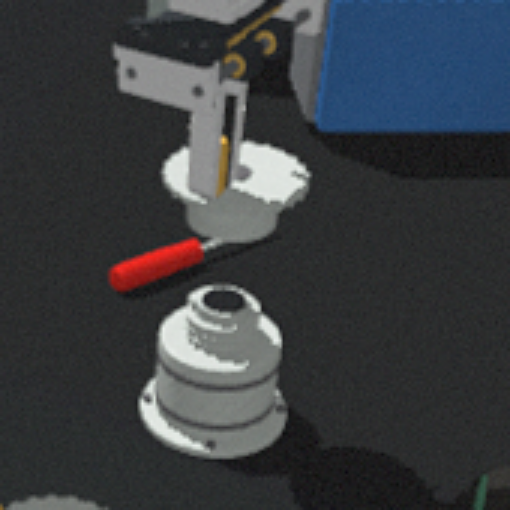

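The lid is off and hanging level, at crop (235,190), with the neck bare at (225,310). I'm carrying it gently to the pad.

Emit:
carry_out:
  moves:
    - [0,[-0.5,-5,0],[0,0,0]]
    - [0,[-2,-17,0],[0,0,0]]
    - [0,[-4,-37,0],[0,0,0]]
    - [0,[-7,-62,0],[0,0,0]]
    - [0,[-10,-92,0],[0,0,0]]
    - [0,[-13.5,-124,0],[0,0,0]]
    - [0,[-17,-159,0],[0,0,0]]
    - [0,[-21,-194,0],[0,0,0]]
    - [0,[-25,-228,0],[0,0,0]]
    - [0,[-28.5,-263,0],[0,0,0]]
    - [0,[-32,-298,0],[0,0,0]]
    - [0,[-36,-332,0],[0,0,0]]
    - [0,[-39.5,-365,0],[0,0,0]]
    - [0,[-43,-394,0],[0,0,0]]
    - [0,[-46,-422,0],[0,0,0]]
    - [0,[-48,-444,0],[0,0,0]]
    - [0,[-50,-464,0],[0,0,0]]
    - [0,[-52,-479,0],[0,0,0]]
    - [0,[-53,-489,0],[0,0,0]]
    - [0,[-54,-496,0],[0,0,0]]

```text
time_s: 14.28
ee_pos: [0.5563, -0.2719, 0.2308]
tcp_rot: [0.021, -3.141, -0.0]
contact_force: [-0.4, -0.5, -1.9]
grip_width: 0.0189
gripper_force: 60.0
```

```bash
python3 - <<'E'
from h import *
s=env.state();print({k:np.round(v,4).tolist() for k,v in s.items() if k in("ee_pos","tcp_rot","contact_force","ft_torque","grip_width","joints")})
im=[env.get_image(n)[:,:,::-1] for n in("scene","top")]
cv2.imwrite("pics/p4.png",np.hstack([im[0][180:480,150:450],im[1][130:430,280:580]]))
E
```

```text
{'joints': [0.1165, 0.4035, 0.384, 1.6114, -0.1613, 1.1582, 2.1217], 'ee_pos': [0.5563, -0.2719, 0.2308], 'tcp_rot': [0.0211, -3.1415, -0.0001], 'contact_force': [-0.3685, -0.481, -1.9377], 'ft_torque': [-0.0446, -0.0268, -0.0187], 'grip_width': 0.0189}
```

View pics/p4.png

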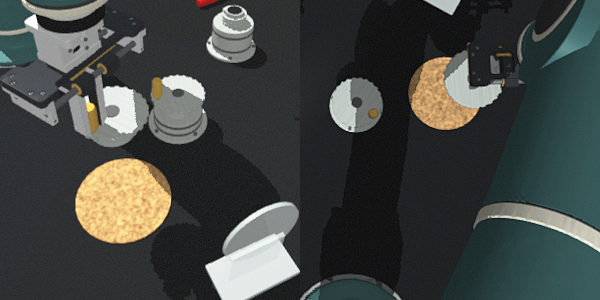

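The lid hangs beside the pad in view, with its hub at scene crop (113,111), i.e. pixel (263,291). I'm checking the axis position from that.

```bash
python3 - <<'E'
from h import *
print(plane("scene",(263,291),.226), proj("scene",np.array([.556,-.23,.226])))
E
```

```text
[ 0.55698693 -0.22845987  0.226     ] [261.78041783 291.34955746]
```

Emit:
carry_out:
  moves:
    - [0,[0,0,5],[0,0,0]]
    - [0,[0,0,18],[0,0,0]]
    - [0,[0,0,38],[0,0,0]]
    - [0,[0,0,62],[0,0,0]]
    - [0,[0,0,88],[0,0,0]]
    - [0,[0,0,112],[0,0,0]]
    - [0,[0,0,134],[0,0,0]]
    - [0,[0,0,152],[0,0,0]]
    - [0,[0,0,165],[0,0,0]]
    - [0,[0,0,173],[0,0,0]]
    - [0,[0,0,177],[0,0,0]]
    - [0,[0,0,179],[0,0,0]]
    - [0,[0,0,180],[0,0,0]]
    - [0,[0,0,181],[0,0,0]]
    - [0,[0,0,181],[0,0,0]]

```text
time_s: 16.25
ee_pos: [0.5563, -0.2717, 0.05]
tcp_rot: [-0.021, 3.141, -0.0]
contact_force: [0.9, 0.0, -2.4]
grip_width: 0.0194
gripper_force: 60.0
```

Not yet in contact, so I'm continuing by about 2 mm.

Emit:
carry_out:
  moves:
    - [0,[0,0,0.7],[0,0,0]]
    - [0,[0,0,1.4],[0,0,0]]
    - [0,[0,0,2.0],[0,0,0]]
    - [0,[0,0,2.0],[0,0,0]]

```text
time_s: 16.75
ee_pos: [0.5563, -0.2717, 0.048]
tcp_rot: [-0.021, 3.141, -0.0]
contact_force: [-0.3, 0.1, -1.4]
grip_width: 0.0194
gripper_force: 60.0
```

Emit:
carry_out:
  moves:
    - [0,[0,0,0.4],[0,0,0]]
    - [0,[0,0,0.8],[0,0,0]]
    - [0,[0,0,0.8],[0,0,0]]

```text
time_s: 17.12
ee_pos: [0.5565, -0.272, 0.0478]
tcp_rot: [-0.02, 3.141, -0.0]
contact_force: [-2.8, 0.7, 10.4]
grip_width: 0.0195
gripper_force: 60.0
```

The lid has touched down, so I release and rise.

Emit:
carry_out:
  moves:
    - [0.6,[0,0,-0.4],[0,0,0]]
    - [0.6,[0,0,-0.4],[0,0,0]]
    - [0.6,[0,0,-0.4],[0,0,0]]
    - [0.6,[0,0,-0.4],[0,0,0]]
    - [0.6,[0,0,-0.4],[0,0,0]]
    - [0.6,[0,0,-0.4],[0,0,0]]
    - [0.6,[0,0,-0.4],[0,0,0]]
    - [0.6,[0,0,-10],[0,0,0]]
    - [0.6,[0,0,-30],[0,0,0]]
    - [0.6,[0,0,-60],[0,0,0]]
    - [0.6,[0,0,-100],[0,0,0]]
    - [0.6,[0,0,-140],[0,0,0]]
    - [0.6,[0,0,-180],[0,0,0]]
    - [0.6,[0,0,-180],[0,0,0]]
    - [0.6,[0,0,-180],[0,0,0]]

```text
time_s: 19.0
ee_pos: [0.5561, -0.2715, 0.2275]
tcp_rot: [-0.021, 3.141, -0.0]
contact_force: [-0.7, 0.2, -0.5]
grip_width: 0.0563
gripper_force: 0.0
```

```bash
python3 - <<'E'
from h import *
s=env.state();print(s["ee_pos"],s["contact_force"],s["grip_width"])
cv2.imwrite("pics/p5.png",env.get_image("scene")[200:460,170:430,::-1])
E
```

```text
[ 0.55606175 -0.27151591  0.22746449] [-0.66838189  0.17626226 -0.46266717] 0.05628863849742321
```

View pics/p5.png

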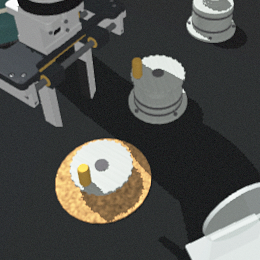

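The lid stands upright in the middle of the pad, at crop (103,175), and the gripper is clear of it. I'm handing the job in.

```bash
python3 -c "
from rig import env
print(env.close_job())"
```

```text
the job is handed in; nothing more can be done
None
```

I wound the tall canister's lid off in about 2.1 turns, lifted it clear and set it upright near the middle of the cork pad. The job was handed in at about 19 s of the 72 s allowed, but the hand-in call gave no verdict, so I can't say it passed.

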